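Show the end of the longest stir bar to the inspection camera

TASK

Pick the longest of the three stir bars out of the pocket tray and hold it in the air in front of the inspection camera for an end-face check: middle of the bar on the camera's line of sight, about 9 cm in front of the lens, with the bar pointing straight along the line of sight so that one end (either one) squarely faces the lens, tilted as the camera is tilted. Do not touch the camera and leave the other parts in the tray undisturbed. Finish while still holding the bar there, steady in the gripper; do not put it down or let go.

Things in the scene. Friction and masses are not known exactly. Their poses are not given: they have to be found in the camera images.
- bar_long: the longest stir bar: white plastic, octagonal rod 55 mm long, 10 mm across the flats, 14 to 28 g, lying flat in one of the tray's pockets. Origin at its middle; x along its length, z up as it lies. Which pocket it is in varies, and it lies turned by up to 0.3 rad from the tray's x axis
- bar_mid: a stir bar like it but 40 mm long, in another pocket; leave it. Origin at its middle, x along its length
- bar_short: a stir bar like it but 25 mm long, in another pocket; leave it. Origin at its middle, x along its length
- screw_cap: a screw cap 33 mm across and 22 mm high in another pocket; leave it. Origin at the centre of its underside
- tray: grey pocket tray fixed on the worktop, 165 mm (x) by 180 mm (y), 18 mm high, with a 60 mm carrying tab standing 13 mm out at the rim of each y end; 5 mm walls and floor, two by two pockets each 75 mm (x) by 82 mm (y) and 13 mm deep, centred at x = +-40 mm, y = +-44 mm. Origin at the centre of its underside
- camera: the inspection camera's stand: 90 x 100 mm base plate and a 16 mm column fixed on the worktop, with a white 70 x 44 x 40 mm camera head pivoted between two lugs on top, 205 mm above the worktop; nothing of it stands higher than 250 mm. Origin at the centre of the base's underside; the camera looks towards the stand's -x side, tilted down
- camera_tilt (a joint): angle by which the camera looks down from level, rad, 0.15 to 0.4 at the start; a stiff joint that stays as it is, not to be moved
- lens (a point): centre of the round front lens, 60 mm in front of the pivot; turns with the head. The line of sight runs along its -x axis; z is the head's own up
- view_point (a point): the point on the line of sight 90 mm in front of the lens, where the middle of the bar shall be held; same axes as the lens: the bar's x axis must lie along this x axis, either way round

How it is judged:
By the outcome, as a careful person would: the job done as asked, in the order asked, and still so for the second after the job is handed in, while the arm keeps its last pose, push and grip.
It also fails if it takes over 35 s, if anything falls off the work surface, if the arm or the gripper's body presses on something with over 40 N, if the wrist force passes 120 N, or if a joint passes its speed limit or range.

ROBOT

A 6-joint arm with a two-finger parallel gripper is mounted at the origin on a cart in front of the work surface, level with it; the furniture and walls round the work are solid. World frame = base frame: x ahead of the robot, y to its left, z up, the work surface at z = 0. Lengths are in m, angles in degrees, forces in N, time in s.
With the tool pointing down it reaches from about 0.275 to 0.875 m from the base axis. Payload 12.5 kg.
Tool frame: the origin (TCP) lies where the fingers leave the gripper's body, on its centre line; the fingertips stand 73 mm ahead of it and the grasp point (between the pads) lies 54 mm ahead of it; z points along the fingers, y is the line along which they close (so a half turn about z gives the same grasp; the last joint's range is limited). The gripper opens to 85 mm and grips with 20 to 120 N. Pads are 22 mm wide; open, the fingers measure 114 mm over their backs; the gripper's body (76 mm by 85 mm) begins 54 mm behind the grasp point. The pads swing forward as they close: fully open they stand 13 mm farther back than shut.
Start: joints at [64.653, 20.094, 94.641, -0, 65.266, -4.847], TCP at [0.193, 0.515, 0.304] pointing down, gripper open.
Joint ranges: [-157.81, 157.81], [-45, 120.19], [0.68, 151.7], [-89.99, 269.99], [4.06, 180], [-164.3, 164.3]. Speed limits (degrees/s): [127.2, 127.2, 159.86, 180, 180, 180].

INTERFACE

Orientations are given as a 3x3 rotation matrix whose columns are the frame's x, y, z axes.
In Python, from plant import r gives the robot as it stands.
- The arm moves only by the tool carry_out, never from a script. Its argument "steps" is a list of rows, each an object with "claw": the opening, from 0 (shut) to 1 (fully open); "dp": the shift along the tool's x, y, z in mm, a list of three; "dr": the turn, a rotation vector about the tool's x, y, z in units of 6 degrees (1.0 is 6 degrees), a list of three. In form: [{"claw": claw, "dp": [x, y, z], "dr": [rx, ry, rz]}, ...]. A call has 1 to 20 rows; each row is the pose to reach, as a shift and turn from the pose commanded when the call began, along the tool's axes at that moment; what a row does not reach only later rows make up. A row lasts 1/8 s, in which the tool goes at most 62.5 mm and 10.7 degrees, less where a joint would pass 70% of its speed; a pose out of reach is approached as far as the arm can. A call with a gripper value outside its range is refused whole. The fingers move at their own pace and stop on an object; the grip force is fixed at half the most. Time passes only in rows, so rows that repeat a pose let the fingers close. It gives the time, the measured TCP pose, the force, the opening and the grip force at its end, in the units of the state.
- r.get_state(): the state, without advancing time (a new reading comes with each control period).
- r.capture(name): name is "side" or "top" or "wrist"; returns a dict with "pixels" (420x560x3 uint8, red, green, blue), "camera_matrix" (3x3 intrinsics, pixels), "rvec" (rotation vector, rad) and "tvec" (3), from world to camera coordinates, as OpenCV has them; the wrist camera has in their place "tool_from_camera" (4x4, takes a point from camera to tool coordinates, whose origin is the TCP and whose axes are the flange's). Camera axes: x right, y down, z forward; pixel columns grow to the right and rows downward; lengths in m; the calibration is good to about 2 mm. A picture is of the moment at which its call begins: read the wrist's pose just before it. There is no depth.
- r.job_done(): hands the job in; it is judged then, once.
Trained networks look in a picture, given as the dict that the camera call returned (one of the last four; its "shot" number tells which), for a name from the list of things; names that differ only in an ending like _2 or _b are one class to them, and where a whole thing is asked for, a point or a joint stands for the part that bears it (a point fixed in the world has none). Each returns a list of dicts, best first, with "confidence" (0 to 1); they miss things now and then, are a little off and sometimes report something else, mostly with a low value. They report only what shows in the picture. A call takes as long as a camera call.
- r.look_for(thing, picture): "bbox" ([left, top, width, height] in pixels, round what is visible of it).
- r.trace(thing, picture): "mask" (420x560 bool, what is visible of it) and "bbox" ([left, top, width, height] in pixels, round what is visible of it).
The state is a dict: "t": time; "joint_pos": joint angles; "joint_vel": joint speeds; "effort": joint torques, N m; "eef_pos": TCP position; "eef_rot": TCP orientation; "force": force on the tool from outside, world axes, zero at the start; "ft_torque": the same for the moment, N m; "width": opening from 0.0 (shut) to 1.0 (fully open); "grasp_force": force on a finger pad.
Only numpy, scipy, OpenCV 4.12 (cv2) and the standard library are available. Lean on these libraries where they do the work, as an engineer would, in place of code of your own. Each camera call takes 0.05 s, during which the arm holds its last target. There are 200 camera calls.

## Working session

There is one attempt and no reset: what is moved stays moved. The work goes in short steps, Python scripts to look and compute and a tool call to move; the robot and the scene stay as the last step left them, time stands still between calls to the robot, and variables do not carry over. Pictures are saved under pics/ and viewed, at most 10 in all, crops included, and the job is handed in when it is done.

Besides the shell and the picture viewer there is one more tool, called by a JSON object that holds its "method" and its "body", one argument or row to a line. carry_out: Moves the arm, as the interface text tells. Its arguments: {"type":"object","properties":{"steps":{"type":"array"}},"required":["steps"]}

```bash
ls; mkdir -p pics; cat > h.py <<'E'
import numpy as np,cv2
from plant import r
def save(n,p): cv2.imwrite(f'pics/{n}.png',p['pixels'][:,:,::-1])
E
python3 - <<'E'
from h import *
import pickle
s=r.get_state();print(s)
out={}
for c in ["side","top"]:
    p=r.capture(c);save(c+'1',p);print(c,p['camera_matrix'].round(1).tolist(),np.round(p['rvec'],3),np.round(p['tvec'],3))
    R=cv2.Rodrigues(np.array(p['rvec'],float))[0];print('cam pos',-R.T@np.array(p['tvec']).ravel())
    for t in ['bar_long','bar_mid','bar_short','screw_cap','tray','camera','lens']:
        q=r.trace(t,p)
        print(t,[(d['bbox'],round(d['confidence'],2),int(d['mask'].sum())) for d in q[:3]])
        out[c,t]=q[:3]
    out[c]=p
pickle.dump(out,open('o.pkl','wb'))
E
```

```text
pics
{'t': 0.0, 'joint_pos': array([ 6.46529082e+01,  2.01249794e+01,  9.46776854e+01, -8.72685447e-04,
        6.52661813e+01, -4.84788615e+00]), 'joint_vel': array([-0.05274251, -0.02352993,  0.00287851, -0.03847114,  0.10020817,
       -0.03017033]), 'effort': array([-1.86440238e-04, -5.06093860e+01, -2.91417038e+01, -8.19854836e-05,
        4.35911876e-03,  6.87278245e-06]), 'eef_pos': array([0.1924826 , 0.51494844, 0.30334736]), 'eef_rot': array([[-9.36679257e-01,  3.50188118e-01, -5.01900655e-04],
       [ 3.50188466e-01,  9.36678625e-01, -1.09183896e-03],
       [ 8.77705864e-05, -1.19846272e-03, -9.99999278e-01]]), 'force': array([ 0.00587477, -0.91974051,  0.1397351 ]), 'ft_torque': array([ 0.02641012, -0.01482872, -0.03459373]), 'grasp_force': 0.0, 'width': 0.9965269821123797}
side [[404.4, 0.0, 272.5], [0.0, 404.4, 205.8], [0.0, 0.0, 1.0]] [ 0.404 -2.574  1.416] [0.572 0.187 0.901]
cam pos [0.31772909 0.80687345 0.65019636]
bar_long []
bar_mid []
bar_short [([255.0, 301.7, 7.5, 1.7], 0.61, 54)]
screw_cap [([292.5, 268.0, 16.1, 18.8], 0.63, 198)]
tray [([230.8, 257.1, 88.1, 71.3], 0.62, 4485)]
camera [([221.9, 130.5, 42.2, 89.7], 0.65, 1514)]
lens [([223.0, 136.0, 40.7, 24.1], 0.56, 558)]
top [[440.6, 0.0, 278.9], [0.0, 440.6, 212.7], [0.0, 0.0, 1.0]] [ 2.102 -2.132  0.167] [0.063 0.607 0.941]
cam pos [0.42904491 0.0334357  1.03512315]
bar_long [([204.0, 257.8, 9.4, 21.5], 0.45, 98)]
bar_mid [([240.5, 220.9, 3.1, 16.3], 0.51, 56)]
bar_short [([202.4, 230.9, 3.9, 11.1], 0.59, 62)]
screw_cap [([240.8, 255.9, 14.1, 14.9], 0.61, 168), ([353.1, 102.7, 29.6, 63.2], 0.43, 1194)]
tray [([179.5, 205.5, 90.8, 84.9], 0.74, 5346)]
camera [([335.6, 105.5, 49.9, 74.9], 0.64, 2525)]
lens [([351.7, 103.9, 33.7, 55.3], 0.93, 1140)]
```

```bash
python3 - <<'E'
import cv2,numpy as np
a=cv2.imread('pics/side1.png');b=cv2.imread('pics/top1.png')
A=cv2.resize(a[110:350,190:340],None,fx=2.5,fy=2.5,interpolation=cv2.INTER_CUBIC)
B=cv2.resize(b[90:310,170:400],None,fx=1.8,fy=600/220,interpolation=cv2.INTER_CUBIC)[:600]
B=cv2.resize(B,(414,600))
cv2.imwrite('pics/c1.png',np.hstack([A,B])[:600,:800]);print(A.shape,B.shape)
E
```

```text
(600, 375, 3) (600, 414, 3)
```

View pics/c1.png

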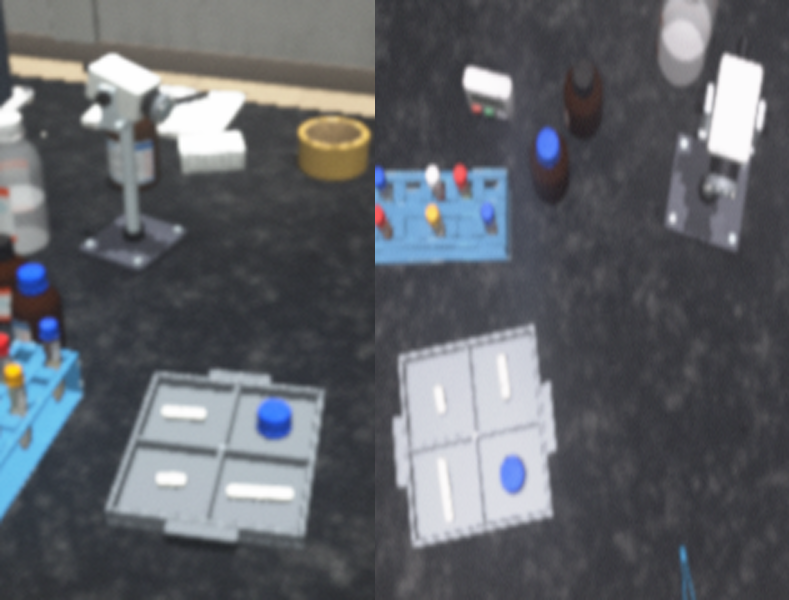

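View pics/top1.png

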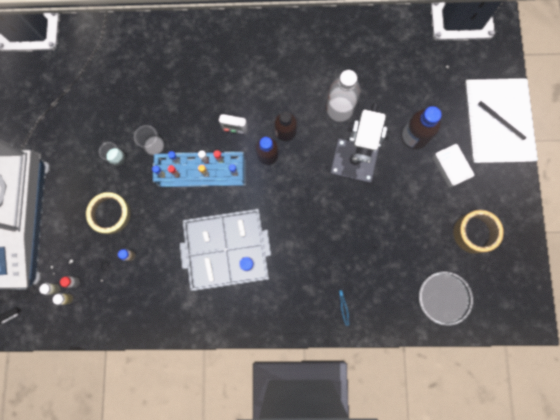

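View pics/side1.png

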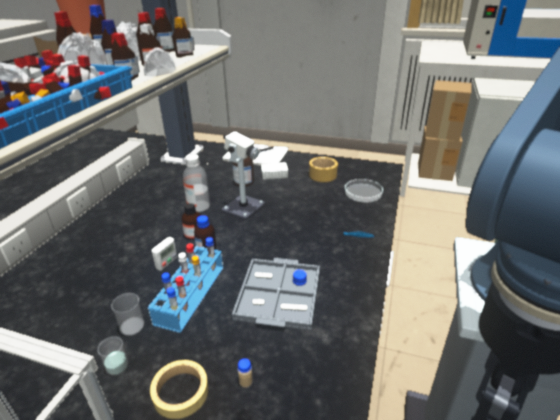

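The tray is at about (225,250) in the top picture, with bar_long in the lower-left pocket at about (208,268). The camera stand base is at about (356,160) and the head at (369,130). I can't yet tell which end of the head is the lens, so I'll zoom in and compute rough poses.

```bash
cat >> h.py <<'E'
def ray(p,uv):
    R=cv2.Rodrigues(np.array(p['rvec'],float))[0];t=np.array(p['tvec'],float).ravel()
    uv=np.atleast_2d(np.array(uv,float))
    d=np.c_[uv,np.ones(len(uv))]@np.linalg.inv(p['camera_matrix']).T@R
    return -R.T@t,d
def atz(p,uv,z):
    c,d=ray(p,uv);return c+d*((z-c[2])/d[:,2])[:,None]
def wristpic():
    s=r.get_state();p=r.capture('wrist')
    T=np.eye(4);T[:3,:3]=s['eef_rot'];T[:3,3]=s['eef_pos'];C=np.linalg.inv(T@p['tool_from_camera'])
    p=dict(p);p['rvec']=cv2.Rodrigues(C[:3,:3])[0].ravel();p['tvec']=C[:3,3];return p
def rect(m): 
    c=max(cv2.findContours(m.astype(np.uint8),cv2.RETR_EXTERNAL,cv2.CHAIN_APPROX_NONE)[0],key=cv2.contourArea)
    return cv2.boxPoints(cv2.minAreaRect(c))
E
python3 - <<'E'
from h import *
import pickle
o=pickle.load(open('o.pkl','rb'));p=o['top']
for t,z in [('bar_long',.012),('bar_mid',.012),('bar_short',.012),('screw_cap',.027),('tray',.018),('lens',.225)]:
    b=rect(o['top',t][0]['mask']);X=atz(p,b,z)
    print(t,X.mean(0).round(3),X.round(3)[:,:2].tolist())
print('base corners?',atz(p,[[333,169],[345,143],[381,151],[373,180]],.005).round(3).tolist())
a=cv2.imread('pics/side1.png')[128:220,215:275];b=cv2.imread('pics/top1.png')[95:190,325:395]
f=lambda i:cv2.resize(i,(390,580),interpolation=cv2.INTER_CUBIC)
cv2.imwrite('pics/c2.png',np.hstack([f(a),f(b)]))
print(r.capture('wrist')['tool_from_camera'].round(3).tolist(),r.capture('wrist')['camera_matrix'].round(0).tolist())
E
```

```text
bar_long [0.485 0.221 0.012] [[0.51, 0.232], [0.512, 0.222], [0.461, 0.21], [0.459, 0.22]]
bar_mid [0.579 0.145 0.012] [[0.594, 0.153], [0.596, 0.143], [0.564, 0.137], [0.562, 0.147]]
bar_short [0.562 0.228 0.012] [[0.574, 0.235], [0.574, 0.221], [0.551, 0.22], [0.551, 0.234]]
screw_cap [0.497 0.133 0.027] [[0.481, 0.148], [0.513, 0.148], [0.513, 0.118], [0.481, 0.118]]
tray [0.531 0.183 0.018] [[0.6, 0.3], [0.628, 0.093], [0.461, 0.07], [0.434, 0.271]]
lens [ 0.732 -0.123  0.225] [[0.684, -0.081], [0.797, -0.121], [0.78, -0.165], [0.668, -0.124]]
base corners? [[0.722, -0.076, 0.005], [0.787, -0.107, 0.005], [0.765, -0.194, 0.005], [0.693, -0.171, 0.005]]
[[-0.0, -0.965, -0.262, 0.067], [1.0, -0.0, -0.0, 0.0], [0.0, -0.262, 0.965, -0.068], [0.0, 0.0, 0.0, 1.0]] [[312.0, 0.0, 284.0], [0.0, 312.0, 211.0], [0.0, 0.0, 1.0]]
```

View pics/c2.png

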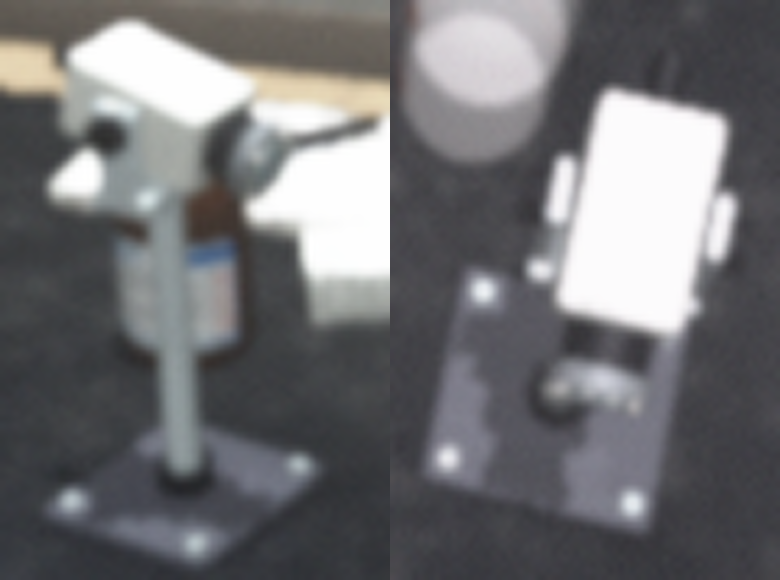

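The right-hand silver ring in the side crop is the lens, so the camera looks towards the robot (-x) with a yaw of about -18°. I'll look over the tray with the wrist camera next.

```bash
cat >> h.py <<'E'
from scipy.spatial.transform import Rotation as Ro
def down(a):
    a=np.deg2rad(a);x=np.array([np.cos(a),np.sin(a),0]);z=np.array([0,0,-1.]);return np.c_[x,np.cross(z,x),z]
def delta(P,R):
    s=r.get_state();E=s['eef_rot'];d=E.T@(np.array(P)-s['eef_pos'])*1000
    rv=np.rad2deg(Ro.from_matrix(E.T@R).as_rotvec())
    print('dp',d.round(1).tolist(),'dr',(rv/6).round(2).tolist(),'rows>=',max(np.linalg.norm(d)/62.5,np.linalg.norm(rv)/10.7))
E
python3 -c "
from h import *
delta([.45,.14,.27],down(193))"
```

```text
dp [-372.5, -261.3, 33.9] dr [0.0, 0.0, -5.58] rows>= 7.300034017444152
```

{"method": "carry_out", "body": {
  "steps": [
    {"claw": 0.45,"dp": [-60,-42,5],"dr": [0,0,-1]},
    {"claw": 0.45,"dp": [-110,-77,10],"dr": [0,0,-2]},
    {"claw": 0.45,"dp": [-160,-112,15],"dr": [0,0,-3]},
    {"claw": 0.45,"dp": [-210,-147,20],"dr": [0,0,-4]},
    {"claw": 0.45,"dp": [-260,-182,25],"dr": [0,0,-5]},
    {"claw": 0.45,"dp": [-310,-217,30],"dr": [0,0,-5.6]},
    {"claw": 0.45,"dp": [-345,-242,34],"dr": [0,0,-5.6]},
    {"claw": 0.45,"dp": [-372,-261,34],"dr": [0,0,-5.6]},
    {"claw": 0.45,"dp": [-372,-261,34],"dr": [0,0,-5.6]},
    {"claw": 0.45,"dp": [-372,-261,34],"dr": [0,0,-5.6]},
    {"claw": 0.45,"dp": [-372,-261,34],"dr": [0,0,-5.6]}
  ]
}}

```text
t: 2.28
eef_pos: [0.4492, 0.1411, 0.2699]
eef_rot: [[-0.974, -0.228, -0.0], [-0.228, 0.974, 0.0], [-0.0, 0.0, -1.0]]
force: [0.2, -0.3, 1.0]
width: 0.45
grasp_force: 0.0
```

```bash
python3 - <<'E'
from h import *
p=wristpic();save('w1',p)
for t,z in [('bar_long',.012),('bar_mid',.012),('bar_short',.012),('tray',.018),('camera',.2)]:
    for d in r.trace(t,p)[:2]:
        b=rect(d['mask']);X=atz(p,b,z)
        print(t,round(d['confidence'],2),np.round(d['bbox']),X.mean(0).round(4),X.round(4)[:,:2].tolist(),d['mask'].sum())
E
```

```text
bar_long 0.9 [337. 217.  11.  39.] [0.4827 0.2167 0.012 ] [[0.5082, 0.2166], [0.459, 0.2059], [0.4572, 0.2165], [0.5063, 0.2277]] 390
bar_mid 0.54 [256. 280.   9.  32.] [0.5774 0.143  0.012 ] [[0.5586, 0.1343], [0.5565, 0.1433], [0.5962, 0.1519], [0.5984, 0.1426]] 268
tray 0.92 [212. 188. 187. 144.] [0.5268 0.1809 0.018 ] [[0.6252, 0.0864], [0.4585, 0.0702], [0.4292, 0.2623], [0.5943, 0.3048]] 16231
camera 0.92 [  0. 318.  59.  59.] [0.5232 0.0223 0.2   ] [[0.5458, 0.0077], [0.5073, 0.0079], [0.5008, 0.036], [0.5388, 0.0376]] 1941
camera 0.51 [257. 281.   8.  34.] [0.4662 0.1336 0.2   ] [[0.4582, 0.1299], [0.4573, 0.1337], [0.4742, 0.1373], [0.4751, 0.1334]] 268
```

View pics/w1.png

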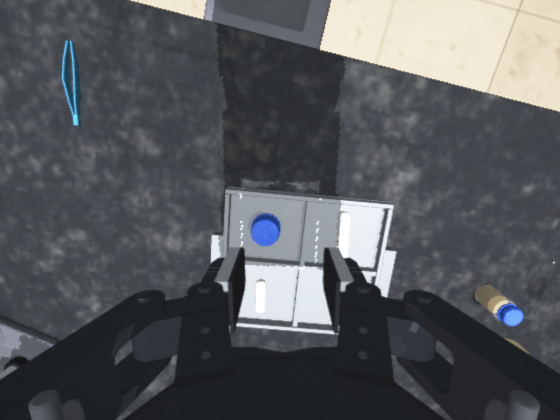

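The wrist view shows bar_long at about (343,236), its lower end hidden by the right finger. It sits centred in its pocket at about (0.483,0.217), yaw about 12.5°. I'll move above it and check.

{"method": "carry_out", "body": {
  "steps": [
    {"claw": 0.45,"dp": [-30,40,30],"dr": [0,0,0]},
    {"claw": 0.45,"dp": [-50,67,70],"dr": [0,0,0]},
    {"claw": 0.45,"dp": [-50,67,100],"dr": [0,0,0]},
    {"claw": 0.45,"dp": [-50,67,100],"dr": [0,0,0]},
    {"claw": 0.45,"dp": [-50,67,100],"dr": [0,0,0]}
  ]
}}

```text
t: 3.2
eef_pos: [0.4836, 0.217, 0.1711]
eef_rot: [[-0.974, -0.226, 0.001], [-0.226, 0.974, 0.0], [-0.001, 0.0, -1.0]]
force: [0.4, -0.4, -0.5]
width: 0.452
grasp_force: 0.0
```

```bash
python3 - <<'E'
from h import *
p=wristpic();save('w2',p);s=r.get_state();print(s['eef_pos'],s['eef_rot'].round(3).tolist())
for t,z in [('bar_long',.013),('tray',.018)]:
    for d in r.trace(t,p)[:2]:
        b=rect(d['mask']);X=atz(p,b,z)
        print(t,round(d['confidence'],2),np.round(d['bbox']),X.mean(0).round(4),X.round(4)[:,:2].tolist(),d['mask'].sum())
E
```

```text
[0.48368711 0.21695895 0.17136734] [[-0.974, -0.226, 0.002], [-0.226, 0.974, 0.001], [-0.002, 0.0, -1.0]]
bar_long 0.69 [277. 182.  16.  69.] [0.4832 0.2177 0.013 ] [[0.458, 0.2065], [0.4556, 0.2165], [0.5085, 0.2291], [0.5109, 0.2185]] 926
tray 0.96 [ 90. 144. 270. 206.] [0.5242 0.1798 0.018 ] [[0.6156, 0.0749], [0.4576, 0.0789], [0.4331, 0.2668], [0.5906, 0.2986]] 34279
```

View pics/w2.png

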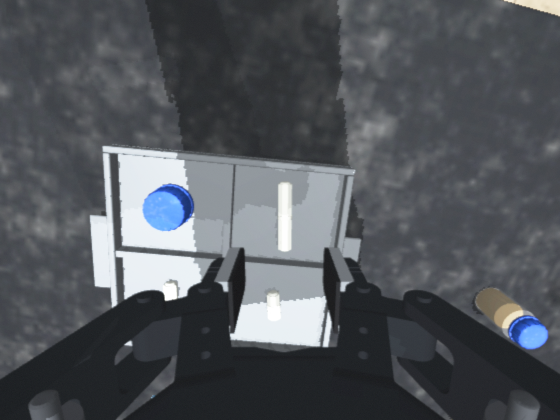

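The bar is clear at about (285,217). It measures 54 × 10.5 mm, which fits, with its centre at (0.4832,0.2177) and yaw 13.4°, right under the grasp. I'll descend and close.

{"method": "carry_out", "body": {
  "steps": [
    {"claw": 0.45,"dp": [0,1,40],"dr": [0,0,0]},
    {"claw": 0.45,"dp": [0,1,70],"dr": [0,0,0]},
    {"claw": 0.45,"dp": [0,1,84],"dr": [0,0,0]},
    {"claw": 0.45,"dp": [0,1,90],"dr": [0,0,0]},
    {"claw": 0.45,"dp": [0,1,91],"dr": [0,0,0]},
    {"claw": 0.3,"dp": [0,1,91],"dr": [0,0,0]},
    {"claw": 0.2,"dp": [0,1,91],"dr": [0,0,0]},
    {"claw": 0.0,"dp": [0,1,91],"dr": [0,0,0]},
    {"claw": 0.0,"dp": [0,1,91],"dr": [0,0,0]},
    {"claw": 0.0,"dp": [0,1,91],"dr": [0,0,0]},
    {"claw": 0.0,"dp": [0,1,91],"dr": [0,0,0]}
  ]
}}

```text
t: 4.72
eef_pos: [0.4831, 0.2181, 0.0795]
eef_rot: [[-0.974, -0.227, 0.001], [-0.227, 0.974, 0.0], [-0.001, 0.0, -1.0]]
force: [-1.8, -0.5, 6.3]
width: 0.083
grasp_force: 59.6
```

```bash
python3 - <<'E'
from h import *
p=wristpic();c=p['pixels'][180:340,200:370,::-1]
cv2.imwrite('pics/w3.png',cv2.resize(c,(637,600),interpolation=cv2.INTER_CUBIC))
E
```

```text
(no output)
```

View pics/w3.png

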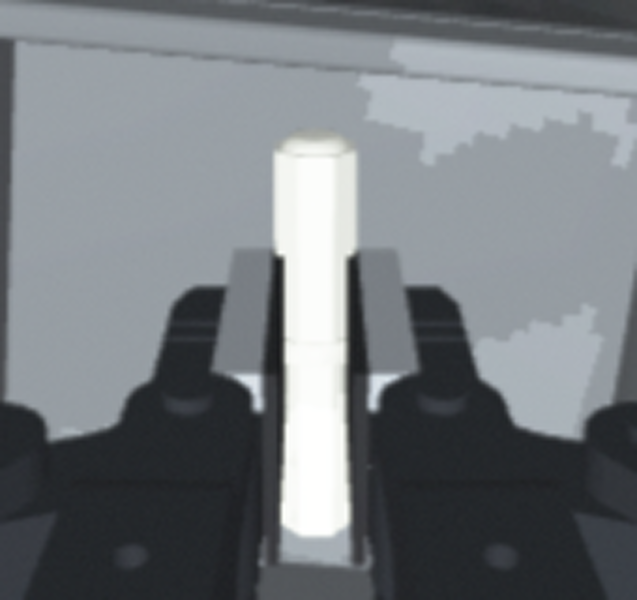

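The view shows the pads at (280,300) and (352,300) straddling the bar, but only about 8 mm apart. They are probably pinching the upper chamfers, so I'll open, go slightly lower while watching the force, and regrip.

{"method": "carry_out", "body": {
  "steps": [
    {"claw": 0.2,"dp": [0,0,0],"dr": [0,0,0]},
    {"claw": 0.2,"dp": [0,0,0],"dr": [0,0,0]},
    {"claw": 0.2,"dp": [0,0,1.5],"dr": [0,0,0]},
    {"claw": 0.2,"dp": [0,0,3],"dr": [0,0,0]},
    {"claw": 0.2,"dp": [0,0,3],"dr": [0,0,0]}
  ]
}}

```text
t: 5.4
eef_pos: [0.483, 0.218, 0.0777]
eef_rot: [[-0.974, -0.227, 0.0], [-0.227, 0.974, -0.0], [-0.0, -0.0, -1.0]]
force: [-9.8, -3.7, 31.7]
width: 0.2
grasp_force: 15.9
```

Floor contact comes at TCP 0.0777, so the tips really are at 73 mm and the first grip height was right. I'll back up, close and lift.

{"method": "carry_out", "body": {
  "steps": [
    {"claw": 0.2,"dp": [0,0,-2.5],"dr": [0,0,0]},
    {"claw": 0.2,"dp": [0,0,-2.5],"dr": [0,0,0]},
    {"claw": 0.0,"dp": [0,0,-2.5],"dr": [0,0,0]},
    {"claw": 0.0,"dp": [0,0,-2.5],"dr": [0,0,0]},
    {"claw": 0.0,"dp": [0,0,-2.5],"dr": [0,0,0]},
    {"claw": 0.0,"dp": [0,0,-2.5],"dr": [0,0,0]},
    {"claw": 0.0,"dp": [0,0,-10],"dr": [0,0,0]},
    {"claw": 0.0,"dp": [0,0,-30],"dr": [0,0,0]},
    {"claw": 0.0,"dp": [0,0,-60],"dr": [0,0,0]},
    {"claw": 0.0,"dp": [0,0,-100],"dr": [0,0,0]},
    {"claw": 0.0,"dp": [0,0,-150],"dr": [0,0,0]},
    {"claw": 0.0,"dp": [0,0,-170],"dr": [0,0,0]},
    {"claw": 0.0,"dp": [0,0,-170],"dr": [0,0,0]}
  ]
}}

```text
t: 7.02
eef_pos: [0.4833, 0.2181, 0.2472]
eef_rot: [[-0.974, -0.227, 0.003], [-0.227, 0.974, 0.001], [-0.003, 0.0, -1.0]]
force: [0.9, 0.4, -0.7]
width: 0.089
grasp_force: 58.8
```

```bash
python3 - <<'E'
from h import *
p=wristpic();c=p['pixels'][180:340,200:370,::-1]
w=r.look_for('bar_long',p);print([(d['bbox'],d['confidence']) for d in w])
cv2.imwrite('pics/w4.png',cv2.resize(c,(637,600),interpolation=cv2.INTER_CUBIC))
E
```

```text
[([269.8, 217.2, 25.1, 106.1], 0.64)]
```

View pics/w4.png

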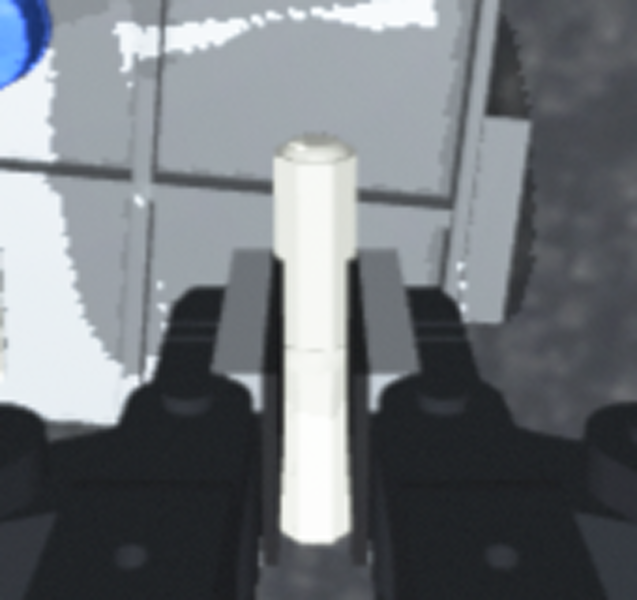

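The bar is lifted and straight in the hand, its ends at rows 218 and 324 as expected. Next I'll take a wrist-camera view of the inspection camera's lens from two sides.

```bash
cat >> h.py <<'E'
def pitched(a,pitch):
    return down(a)@Ro.from_euler('y',-pitch,degrees=True).as_matrix()
E
python3 - <<'E'
from h import *
R=pitched(161,55);print(R.round(2).tolist())
f=np.array([np.cos(np.deg2rad(-19)),np.sin(np.deg2rad(-19)),0]);l=np.array([-f[1],f[0],0])
for s in (.05,-.05):
    P=np.array([.52,-.055,.316])+l*s;print(P);delta(P,R)
E
```

```text
[[-0.54, 0.33, 0.77], [0.19, 0.95, -0.27], [-0.82, 0.0, -0.57]]
[ 0.53627841 -0.00772407  0.316     ]
dp [-1.2, -231.9, -71.0] dr [2.56, -8.93, 4.93] rows>= 5.896897189686312
[ 0.50372159 -0.10227593  0.316     ]
dp [52.0, -316.6, -70.9] dr [2.56, -8.93, 4.93] rows>= 5.896897189686312
```

{"method": "carry_out", "body": {
  "steps": [
    {"claw": 0.0,"dp": [0,-30,-40],"dr": [0.3,-1.2,0.6]},
    {"claw": 0.0,"dp": [0,-70,-70],"dr": [0.6,-2.3,1.2]},
    {"claw": 0.0,"dp": [0,-110,-71],"dr": [1.0,-3.5,1.9]},
    {"claw": 0.0,"dp": [0,-150,-71],"dr": [1.4,-4.8,2.6]},
    {"claw": 0.0,"dp": [0,-190,-71],"dr": [1.7,-6,3.3]},
    {"claw": 0.0,"dp": [0,-220,-71],"dr": [2.1,-7.3,4.0]},
    {"claw": 0.0,"dp": [-1,-232,-71],"dr": [2.4,-8.3,4.6]},
    {"claw": 0.0,"dp": [-1,-232,-71],"dr": [2.6,-8.9,4.9]},
    {"claw": 0.0,"dp": [-1,-232,-71],"dr": [2.6,-8.9,4.9]},
    {"claw": 0.0,"dp": [-1,-232,-71],"dr": [2.6,-8.9,4.9]}
  ]
}}

```text
t: 8.38
eef_pos: [0.5381, -0.0057, 0.3265]
eef_rot: [[-0.559, 0.33, 0.761], [0.193, 0.944, -0.268], [-0.807, -0.003, -0.591]]
force: [1.4, -0.1, 2.2]
width: 0.089
grasp_force: 58.9
```

```bash
python3 - <<'E'
from h import *
import pickle
p=wristpic();print([(d['bbox'],d['confidence']) for d in r.look_for('camera',p)[:2]+r.look_for('lens',p)[:2]])
pickle.dump(p,open('A.pkl','wb'));save('A',p)
R=pitched(161,55);delta(np.array([.504,-.102,.316]),R)
E
```

```text
[([199.8, 51.1, 89.7, 203.3], 0.7), ([210.5, 176.9, 53.0, 77.1], 0.72)]
dp [10.4, -102.0, 6.2] dr [-0.05, -0.2, 0.08] rows>= 1.6438924122698113
```

View pics/A.png

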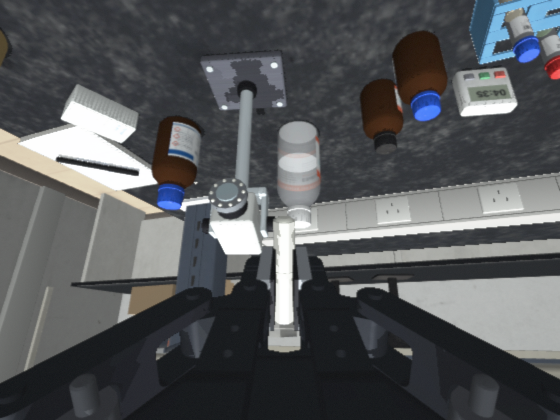

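The view is upside down. The lens ring is at about (229,195), the base plate with its four screws at (245,82), the column between them, and the bar held at (285,290). Next is a second viewpoint.

{"method": "carry_out", "body": {
  "steps": [
    {"claw": 0.0,"dp": [5,-50,3],"dr": [0,0,0]},
    {"claw": 0.0,"dp": [10,-102,6],"dr": [0,0,0]},
    {"claw": 0.0,"dp": [10,-102,6],"dr": [0,0,0]},
    {"claw": 0.0,"dp": [10,-102,6],"dr": [0,0,0]},
    {"claw": 0.0,"dp": [10,-102,6],"dr": [0,0,0]}
  ]
}}

```text
t: 9.15
eef_pos: [0.507, -0.0979, 0.3307]
eef_rot: [[-0.574, 0.329, 0.75], [0.19, 0.944, -0.269], [-0.797, -0.011, -0.604]]
force: [-0.3, 0.7, 0.0]
width: 0.088
grasp_force: 59.3
```

```bash
python3 - <<'E'
from h import *
import pickle
q=wristpic();s=r.get_state();print(s['eef_pos'],s['t'],[(d['bbox'],d['confidence']) for d in r.look_for('camera',q)[:2]])
pickle.dump(q,open('B.pkl','wb'))
p=pickle.load(open('A.pkl','rb'))
f=lambda i,x,y:cv2.resize(i['pixels'][y:y+215,x:x+140,::-1],(390,599),interpolation=cv2.INTER_CUBIC)
b=r.look_for('camera',q)[0]['bbox'];x=int(b[0]+b[2]/2-70);y=int(max(0,b[1]-5));print('B crop',x,y)
cv2.imwrite('pics/AB.png',np.hstack([f(p,175,45),f(q,x,y)]))
E
```

```text
[ 0.50702585 -0.09787964  0.33075582] 9.2 [([281.5, 58.6, 84.4, 196.8], 0.97)]
B crop 253 53
```

View pics/AB.png

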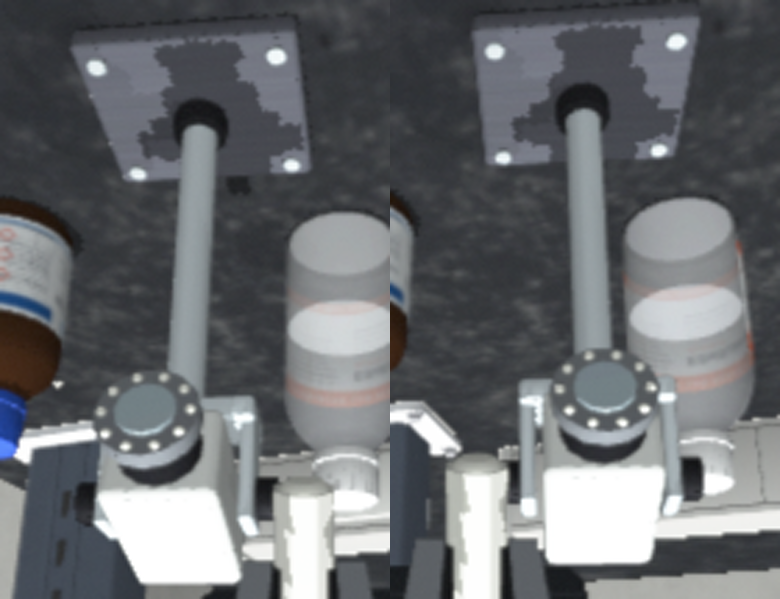

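Both views show the lens ring with its dots (A crop (148,414), B crop (604,395)) and the four base screws. I'll fit the stand pose and tilt jointly from these features.

```bash
cat > fit.py <<'E'
from h import *
import pickle
from scipy.optimize import least_squares
V={'A':(pickle.load(open('A.pkl','rb')),175,45),'B':(pickle.load(open('B.pkl','rb')),253,53)}
k=140/390
def ref(p,uv,rad=1.8,sc=4):
    g=cv2.cvtColor(p['pixels'],cv2.COLOR_RGB2GRAY).astype(float)
    for _ in range(4):
        yy,xx=np.mgrid[-rad:rad:9j,-rad:rad:9j]+0
        w=cv2.remap(g.astype(np.float32),(xx+uv[0]).astype(np.float32),(yy+uv[1]).astype(np.float32),cv2.INTER_LINEAR)
        w=np.clip(w-np.percentile(w,50),0,None)*(np.hypot(xx,yy)<=rad)
        uv=uv+np.array([(w*xx).sum(),(w*yy).sum()])/w.sum()
    return uv
S={'A':[(96,68),(276,56),(291,165),(137,174)],'B':[(104,51),(286,41),(269,150),(113,158)]}
# screw signs (stand x,y): image top=near robot = stand -x ; image left = world right = stand -y
sg=[(-1,-1),(-1,1),(1,1),(1,-1)]
D={'A':[(112,400),(138,379),(165,378),(183,390),(190,409),(181,430),(160,443),(134,445),(113,433),(102,413)],
   'B':[(199,355),(227,356),(250,368),(262,388),(256,408),(237,421),(207,425),(178,411),(168,390),(177,368)]}
H={'A':[(107,490),(216,485),(240,585),(140,582)],'B':[(155,468),(270,466),(260,562),(160,560)]}
T={}
for v,(p,x,y) in V.items():
    o=np.array([x,y])-.5+.5*k
    T[v]=[np.array([ref(p,np.array(a)*k+o,2.5) for a in S[v]]),np.array([ref(p,np.array(a)*k+o,1.6) for a in D[v]]),np.array(H[v])*k+o]
    print(v,'dot shift',(np.linalg.norm(T[v][1]-np.array(D[v])*k-o,axis=1)).round(1))
def model(q):
    x0,y0,yaw,t,dx,sx,sy,e,rad,a,hz=q
    Rz=Ro.from_euler('z',yaw).as_matrix();b=np.array([x0,y0,0])
    Rh=Rz@Ro.from_euler('y',-t).as_matrix()   # -x axis points down by t
    sc=np.array([b+Rz@[i*sx,j*sy,.008] for i,j in sg])
    piv=b+Rz@[dx,0,.205]
    lens=piv+Rh@[-.06,0,0]
    th=np.linspace(0,2*np.pi,240);ring=(piv+(Rh@np.c_[np.full(240,-.06+e),rad*np.cos(th),rad*np.sin(th)].T).T)
    hd=piv+(Rh@np.array([[-a,-.022,hz],[-a,.022,hz],[.07-a,.022,hz],[.07-a,-.022,hz]]).T).T
    return sc,ring,hd,lens,Rh
def pr(p,X): return cv2.projectPoints(X,p['rvec'],p['tvec'],p['camera_matrix'],None)[0][:,0]
def res(q,parts=False):
    sc,ring,hd,_,_=model(q);out=[]
    for v,(p,_,_) in V.items():
        s,d,h=T[v];rp=pr(p,ring)
        dif=rp[None]-d[:,None];i=np.argmin((dif**2).sum(2),1)
        out+=[(pr(p,sc)-s).ravel(),dif[np.arange(len(d)),i].ravel(),.4*(pr(p,hd)-h).ravel()]
    if parts:return [np.sqrt((o**2).mean()).round(2) for o in out]
    return np.r_[np.concatenate(out),(q[4])/.003*.5,(q[7])/.004*.5,(q[10]-.02)/.003*.5,(q[9]-.035)/.004*.5]
if __name__=='__main__':
    for loss in('linear','soft_l1'):
        f=least_squares(res,[.742,-.137,-.32,.27,0,.038,.043,0,.017,.035,.02],loss=loss,x_scale=[.01,.01,.1,.1,.01,.01,.01,.01,.01,.01,.01])
        q=f.x;print(q.round(4),res(q,True))
        cv=np.sqrt(np.diag(np.linalg.pinv(f.jac.T@f.jac)))*.4;print('sd',cv.round(4)[:5])
        L,Rh=model(q)[3:];vp=L-Rh[:,0]*.09;print('lens',L.round(4),'view',vp.round(4),'deg',np.rad2deg(q[2:4]).round(2))
    np.savez('fit.npz',L=L,Rh=Rh,vp=vp,q=q)
E
python3 fit.py
```

```text
A dot shift [3.2 0.6 0.7 0.5 0.2 1.1 2.3 3.1 3.  0.8]
B dot shift [0.3 0.5 0.6 0.3 0.6 1.8 1.8 0.4 0.5 0.2]
[ 0.7444 -0.1304 -0.2566  0.2482 -0.0016  0.0356  0.0406 -0.0016  0.0157
  0.0338  0.0142] [np.float64(0.46), np.float64(0.11), np.float64(0.64), np.float64(0.31), np.float64(0.14), np.float64(0.45)]
sd [0.0003 0.0002 0.0025 0.0062 0.0015]
lens [ 0.6866 -0.1153  0.1903] view [ 0.6022 -0.0931  0.1682] deg [-14.7   14.22]
[ 0.7444 -0.1304 -0.2571  0.2516 -0.0015  0.0356  0.0406 -0.0014  0.0158
  0.0348  0.0148] [np.float64(0.47), np.float64(0.12), np.float64(0.64), np.float64(0.31), np.float64(0.13), np.float64(0.46)]
sd [0.0003 0.0002 0.0028 0.0065 0.0015]
lens [ 0.6868 -0.1153  0.1901] view [ 0.6025 -0.0931  0.1677] deg [-14.73  14.42]
```

```bash
python3 - <<'E'
import fit;from fit import *
q=np.load('fit.npz')['q']
def run(w,name,dotsonly=False):
    def rs(q):
        sc,ring,hd,_,_=model(q);o=[]
        for v,(p,_,_) in V.items():
            s,d,h=T[v];dif=pr(p,ring)[None]-d[:,None];i=np.argmin((dif**2).sum(2),1)
            o+=[(0. if dotsonly else 1)*(pr(p,sc)-s).ravel(),dif[np.arange(len(d)),i].ravel(),w*(pr(p,hd)-h).ravel()]
        return np.r_[np.concatenate(o),q[4]/.004*.5,q[7]/.004*.5,(q[10]-.02)/.003*.5,(q[9]-.035)/.004*.5]
    f=least_squares(rs,q,x_scale=.01);L,Rh=model(f.x)[3:];print(name,'yaw,tilt',np.rad2deg(f.x[2:4]).round(2),'dx,e',f.x[[4,7]].round(4),L.round(4),(L-.09*Rh[:,0]).round(4))
run(0,'nohead');run(0,'dots',True);run(.4,'dots+head',True)
import pickle
o=pickle.load(open('o.pkl','rb'))
for c in('side','top'): print(c,'lens px pred',pr(o[c],model(q)[3][None]).round(1),'screws',pr(o[c],model(q)[0]).round(1).tolist())
# finer head edge view dirs: vertical up of head
E
```

```text
A dot shift [3.2 0.6 0.7 0.5 0.2 1.1 2.3 3.1 3.  0.8]
B dot shift [0.3 0.5 0.6 0.3 0.6 1.8 1.8 0.4 0.5 0.2]
nohead yaw,tilt [-14.78  14.25] dx,e [-0.0013 -0.0017] [ 0.687  -0.1153  0.1902] [ 0.6026 -0.093   0.1681]
dots yaw,tilt [-15.15  14.39] dx,e [-0.     -0.0004] [ 0.6854 -0.1148  0.1901] [ 0.6012 -0.092   0.1677]
dots+head yaw,tilt [-14.67  14.5 ] dx,e [ 0.     -0.0004] [ 0.6857 -0.1148  0.19  ] [ 0.6014 -0.0928  0.1674]
side lens px pred [[255.4 154.6]] screws [[259.4, 203.0], [243.3, 215.7], [224.0, 208.8], [240.6, 196.8]]
top lens px pred [[362.5 159.8]] screws [[368.9, 176.8], [335.7, 169.1], [342.2, 141.6], [375.0, 149.2]]
```

The fit is consistent: lens at (0.687,-0.115,0.190), yaw -14.7°, tilt 14.3°. The top camera's screws and lens agree to within 1 px. Now I'll compute the move to the view point.

```bash
cat >> h.py <<'E'
def goal(off=(0,0,.069),yaw=-14.75,tilt=14.35,vp=(.6022,-.0930,.1679)):
    Rh=Ro.from_euler('z',yaw,degrees=True).as_matrix()@Ro.from_euler('y',-tilt,degrees=True).as_matrix()
    R=np.c_[-Rh[:,0],Rh[:,1],-Rh[:,2]]
    return np.array(vp)-R@np.array(off),R
E
python3 - <<'E'
from h import *
P,R=goal();print(P,R.round(3).tolist(),np.linalg.det(R));delta(P,R)
E
```

```text
[ 0.58566228 -0.08864598  0.23474719] [[-0.937, 0.255, 0.24], [0.247, 0.967, -0.063], [-0.248, 0.0, -0.969]] 0.9999999999999996
dp [33.3, 35.9, 114.5] dr [-0.51, 6.41, -0.58] rows>= 3.6194665762808804
```

{"method": "carry_out", "body": {
  "steps": [
    {"claw": 0.0,"dp": [4,5,5],"dr": [-0.1,1.5,-0.1]},
    {"claw": 0.0,"dp": [10,11,20],"dr": [-0.2,3.0,-0.3]},
    {"claw": 0.0,"dp": [17,18,45],"dr": [-0.4,4.5,-0.4]},
    {"claw": 0.0,"dp": [24,26,75],"dr": [-0.5,6.0,-0.6]},
    {"claw": 0.0,"dp": [30,32,100],"dr": [-0.5,6.4,-0.6]},
    {"claw": 0.0,"dp": [33,36,114],"dr": [-0.5,6.4,-0.6]},
    {"claw": 0.0,"dp": [33,36,114],"dr": [-0.5,6.4,-0.6]},
    {"claw": 0.0,"dp": [33,36,114],"dr": [-0.5,6.4,-0.6]},
    {"claw": 0.0,"dp": [33,36,114],"dr": [-0.5,6.4,-0.6]}
  ]
}}

```text
t: 10.42
eef_pos: [0.585, -0.0891, 0.2354]
eef_rot: [[-0.936, 0.256, 0.241], [0.247, 0.967, -0.066], [-0.25, -0.002, -0.968]]
force: [-0.1, -0.0, 0.2]
width: 0.087
grasp_force: 59.3
```

```bash
python3 - <<'E'
from h import *
P,R=goal();delta(P,R)
s=r.get_state();print(s['t'],s['joint_pos'].round(1))
E
```

```text
dp [-0.4, 0.7, 0.7] dr [-0.02, 0.02, -0.0] rows>= 0.017391818865058698
10.425 [-13.   24.6  99.6  -0.9  41.3 -87.6]
```

The arm is within 1 mm of the goal. My picture views are used up, so I'll check numerically, comparing the bar masks in the side, top and wrist pictures with the predicted bar.

```bash
cat > chk.py <<'E'
from h import *
s=r.get_state();E,P0=s['eef_rot'],s['eef_pos']
def rod(p,c,ry):  # predicted mask: tool offset c, pitch ry deg
    Q=E@Ro.from_euler('y',ry,degrees=True).as_matrix()
    h=5/np.cos(np.pi/8)/1000;a=np.pi/8+np.arange(8)*np.pi/4
    X=np.array([[x,h*np.cos(t),h*np.sin(t)] for x in(-.0275,.0275) for t in a])
    uv=cv2.projectPoints((Q@X.T).T+P0+E@np.array(c),np.array(p['rvec']),np.array(p['tvec']),p['camera_matrix'],None)[0][:,0]
    return uv
def desc(uv):
    h=cv2.convexHull(uv.astype(np.float32));m=cv2.minAreaRect(h);b=cv2.boundingRect(h)
    return np.round(m[0],1),np.round(m[1],1),round(m[2],1),b
for c in('side','top','wrist'):
    p=wristpic() if c=='wrist' else r.capture(c)
    print(c,'pred',desc(rod(p,(0,0,.069),0)))
    for d in r.trace('bar_long',p)[:2]:
        m=d['mask'];yx=np.argwhere(m)[:,::-1]
        print('  seen',round(d['confidence'],2),desc(yx),m.sum())
    if c!='wrist':
        for d in r.trace('camera',p)[:1]: print('  cam',np.round(d['bbox'],1))
    save('chk_'+c,p)
    if c=='wrist':
        g=p['pixels'].mean(2)
        for u in(281,284,287): print(u,g[205:235,u].astype(int).tolist(),g[305:340,u].astype(int).tolist())
E
python3 chk.py
```

```text
side pred (array([283.4, 169.3]), array([21.2,  4.1]), 28.8, (273, 162, 21, 14))
  cam [224.4 131.   41.2  89. ]
top pred (array([351.9, 204.3]), array([ 5.2, 27.8]), 14.1, (346, 190, 12, 29))
  cam [180.2 207.5  93.2  82.8]
wrist pred (array([283.4, 268.7]), array([113.6,  22.1]), 90.0, (272, 211, 23, 115))
  seen 0.75 (array([283.5, 269.5]), array([107.,  23.]), 90.0, (272, 216, 24, 108)) 2029
281 [79, 81, 83, 82, 81, 78, 75, 74, 76, 77, 95, 140, 154, 165, 188, 209, 223, 222, 222, 244, 247, 247, 247, 247, 247, 247, 247, 247, 247, 247] [255, 255, 255, 255, 255, 255, 255, 255, 255, 255, 255, 255, 255, 255, 255, 255, 255, 255, 255, 251, 182, 148, 145, 145, 146, 145, 145, 146, 146, 146, 146, 147, 147, 146, 147]
284 [81, 85, 87, 85, 84, 81, 80, 77, 75, 80, 104, 143, 155, 162, 190, 213, 227, 233, 224, 244, 247, 247, 247, 247, 247, 247, 247, 247, 247, 247] [255, 255, 255, 255, 255, 255, 255, 255, 255, 255, 255, 255, 255, 255, 255, 255, 255, 255, 255, 252, 189, 156, 153, 153, 153, 153, 153, 153, 153, 153, 152, 153, 152, 154, 153]
287 [79, 82, 81, 81, 79, 78, 79, 78, 77, 77, 93, 144, 156, 168, 190, 210, 220, 217, 220, 243, 246, 246, 246, 246, 246, 246, 246, 246, 246, 246] [255, 255, 255, 255, 255, 255, 255, 255, 255, 255, 255, 255, 255, 255, 255, 255, 255, 255, 255, 251, 188, 155, 151, 151, 151, 152, 152, 152, 151, 153, 152, 151, 151, 152, 153]
```

```bash
python3 - <<'E'
import cv2,numpy as np
for n,(x0,x1,y0,y1) in {'side':(264,304,154,188),'top':(338,368,182,226)}.items():
    a=cv2.imread(f'pics/chk_{n}.png').mean(2);b=cv2.imread(f'pics/{n}1.png').mean(2)
    print(n,x0,y0)
    for y in range(y0,y1): print(y,''.join('#' if (v>170 and abs(v-w)>25) else ('+' if abs(v-w)>25 else '.') for v,w in zip(a[y,x0:x1],b[y,x0:x1])))
E
```

```text
side 264 154
154 ...........#++++++++++++..++.+..........
155 ...........#+++++++++++.................
156 ............++++++++++..................
157 ............#++++++++...................
158 .............#+++++++...................
159 ..............#+++++....................
160 ...............#+++++...................
161 ................++++++..................
162 ................+++++++.................
163 ................+++++++.................
164 ...............#+++++++.................
165 ...............#++++++++................
166 ..............#+++++++++................
167 ..............#++++++++++...............
168 ...............+++++++++.+..............
169 ...............#++++++++.+++............
170 ...............#+++++++.##+++...........
171 ...............#+++++++.####+...........
172 ..................++++..+###+...........
173 ........................+++++...........
174 .........................+++............
175 ........................................
176 ........................................
177 ........................................
178 ...
[... 1294 characters left out ...]

206 ++############################
207 +++###########################
208 +++###########################
209 +++++#########################
210 ++++++++++####################
211 ++++++++++++++++##############
212 ++++++++++++++++++++##########
213 +++++++++++++++++++++++##+####
214 ++++++++++++++++++++++++++++++
215 ++++++++++++++++++++++++++++++
216 ++++++++++++++++++++++++++++++
217 ++++++++++++++++++++++++++++++
218 ++++++++++++++++++++++++++++++
219 ++++++++++++++++++++++++++++++
220 ++++++++++++++++++++++++++++++
221 ++++++++++++++++++++++++++++++
222 ++++++++++++++++++++++++++++++
223 ++++++++++++++++++++++++++++++
224 ++++++++++++++++++++++++++++++
225 ++++++++++++++++++++++++++++++
```

```bash
python3 - <<'E'
import cv2,numpy as np
a=cv2.imread('pics/chk_side.png').mean(2).astype(int);b=cv2.imread('pics/side1.png').mean(2).astype(int)
for y in range(156,177): print(y,a[y,268:296].tolist(),'|',(a-b)[y,268:282].tolist())
from h import *
import chk
E
```

```text
156 [254, 254, 254, 254, 254, 254, 253, 239, 161, 80, 56, 53, 50, 51, 50, 51, 50, 50, 51, 50, 52, 50, 50, 49, 51, 51, 56, 63] | [0, 0, 0, 0, 0, 0, -1, -15, -93, -174, -198, -201, -204, -201]
157 [254, 254, 254, 254, 254, 254, 254, 249, 203, 120, 78, 62, 55, 52, 50, 51, 50, 50, 50, 51, 50, 50, 55, 63, 58, 57, 60, 65] | [0, 0, 0, 0, 0, 0, 0, -5, -51, -134, -176, -192, -198, -193]
158 [254, 254, 254, 254, 254, 254, 254, 253, 240, 198, 147, 100, 65, 54, 50, 48, 49, 51, 50, 50, 51, 53, 64, 74, 67, 62, 64, 64] | [0, 0, 0, 0, 0, 0, 0, -1, -14, -56, -107, -154, -185, -170]
159 [254, 254, 254, 254, 254, 254, 254, 254, 252, 245, 225, 162, 92, 60, 52, 52, 50, 49, 50, 49, 51, 52, 64, 76, 71, 66, 66, 66] | [0, 0, 0, 0, 0, 0, 0, 0, -2, -9, -29, -89, -143, -113]
160 [254, 254, 254, 254, 254, 254, 254, 254, 254, 253, 245, 201, 117, 65, 50, 49, 50, 51, 54, 54, 54, 53, 61, 73, 70, 67, 67, 66] | [0, 0, 0, 0, 0, 0, 0, 0, 0, -1, -7, -40, -76, -62]
161 [254, 254, 254, 254, 254, 254, 254, 254, 254, 254, 247, 202, 120, 68, 52, 50, 51, 54, 60, 69, 67, 59, 63, 72, 70, 67, 64, 64] | [0, 0, 0, 0, 0, 0, 0, 0, 0,
[... 3506 characters left out ...]
145, 145, 145, 145, 146, 145, 145, 146, 145, 144, 146, 144]
284 [81, 85, 88, 86, 84, 81, 78, 77, 77, 78, 105, 143, 155, 163, 190, 214, 227, 233, 225, 244, 247, 247, 247, 247, 247, 247, 247, 247, 247, 247] [255, 255, 255, 255, 255, 255, 255, 255, 255, 255, 255, 255, 255, 255, 255, 255, 255, 255, 255, 252, 189, 156, 153, 153, 153, 153, 154, 153, 154, 153, 153, 153, 152, 153, 152]
287 [80, 81, 81, 81, 80, 80, 79, 79, 77, 78, 94, 145, 156, 169, 191, 209, 220, 217, 220, 243, 246, 246, 246, 246, 247, 246, 246, 246, 246, 246] [255, 255, 255, 255, 255, 255, 255, 255, 255, 255, 255, 255, 255, 255, 255, 255, 255, 255, 255, 251, 188, 155, 151, 152, 151, 152, 153, 152, 151, 152, 151, 150, 152, 152, 152]
```

The bar's ends in the side picture, allowing for that camera's constant offset on the stand, match the predicted bar in position and slope. The wrist mask agrees too, so I'm handing in.

```bash
python3 -c "
from h import *
s=r.get_state();print(s['t'],s['width'],s['grasp_force'],abs(s['joint_vel']).max());print(r.job_done())"
```

```text
11.225 0.08711148658313068 59.25957798957825 0.10672636055483978
the job is handed in; nothing more can be done
None
```

I handed the job in at 11.2 s with the gripper still holding the longest bar steady at the view point, in line with the camera's tilted sight; by my estimates its middle is within about 2 mm and its direction within about 2°, and I did not take a final picture of the other tray parts.

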